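# Hold the loupe in focus over a pendant

## Task

Take the loupe off its wooden rest by its black handle, gripping it gently (no more than about 45 N at each finger, the handle is thin plastic), and hold it level with its lens centred over the pendant and at the height of the brass pointer on the post. Do not touch the pendant, the stand or its pointer, and leave the bowl, the jar and the pliers alone. Finish while holding: keep the loupe there, in the gripper, without putting it down.

Things in the scene. Friction and masses are not known exactly. Their poses are not given: they have to be found in the camera images.
- loupe: loose hand loupe, about 90 g: round glass lens in a steel frame 66 mm across, 12 mm thick, with a straight black handle. Origin: lens centre, mid-thickness. z up, the lens axis; x from handle to lens: the handle runs along -x from -42 to -156 mm, square 16 x 16 mm, centred on z = 0. Centre of mass at x = -56 mm. Starts level on the rest, lens centre 56 mm above the table, handle towards the robot
- loupe_grip (a point): grip point on the handle's axis, 80 mm from the lens centre; its axes are the loupe's. The handle is free at both sides and 30 mm below from 40 to 125 mm from the lens centre
- rest: fixed wooden rest: base 200 x 70 x 18 mm, a round pillar 72 mm across under the lens (top 50 mm above the table) and a notched block under the handle's tail (cheeks up to 62 mm high, 24 mm apart), so the loupe lifts straight up. Origin: centre of the base's underside on the table; x along the base, the pillar's centre 57 mm along +x
- stand: fixed steel inspection stand: base 175 x 115 x 12 mm with a flat white disc 80 mm across on it (top 14 mm above the table). Origin: on the table under the disc's centre. x: towards the upright round post (12 mm thick, axis 92 mm from the origin along +x, top 217 mm above the table), on the side away from the robot. The post carries the brass pointer
- mark (a point): tip of the brass pointer at mid-thickness (it is 5 mm thick): its height is the focal height, for the lens centre. The pointer sits on a collar on the post, 95 to 165 mm above the table, and points towards the disc; its tip lies 54 mm from the disc's centre along the stand's +x. Axes are the stand's, z up. The collar slides if pushed
- pendant: loose pendant lying on the white disc: a round stone in a steel bezel, 26 mm across, 10 mm thick, with a small loop at its edge. Origin: centre of the underside, z up. It lies within 12 mm of the disc's centre
- bowl: bystander: loose white bowl, 100 mm across, 45 mm tall, origin at the centre of its underside
- jar: bystander: loose closed whitish jar with a white lid, 52 mm across, 60 mm tall, origin at the centre of its underside
- pliers: bystander: loose pliers with blue handles lying flat, 155 mm long, 11 mm tall; origin near the pivot, on the table, jaws along +x, handles along -x

How it is judged:
By the outcome, as a careful person would: the job done as asked, in the order asked, and still so for the second after the job is handed in, while the arm keeps its last pose, push and grip.
It also fails if it takes over 40 s, if anything falls off the work surface, if the arm or the gripper's body presses on something with over 40 N, if the wrist force passes 120 N, or if a joint passes its speed limit or range.

## Robot

A 6-joint arm with a two-finger parallel gripper is mounted at the origin on the work surface. World frame = base frame: x ahead of the robot, y to its left, z up, the work surface at z = 0. Lengths are in m, angles in rad, forces in N, time in s.
With the tool pointing down it reaches from about 0.3 to 0.875 m from the base axis. Payload 6.4 kg.
Tool frame: the origin (TCP) lies between the finger pads; the fingertips stand 25 mm ahead of it and the grasp point (between the pads) lies 6 mm ahead of it; z points along the fingers, y is the line along which they close (so a half turn about z gives the same grasp; the last joint's range is limited). The gripper opens to 85 mm and grips with 20 to 120 N. Pads are 22 mm wide; open, the fingers measure 114 mm over their backs; the gripper's body (76 mm by 85 mm) begins 54 mm behind the grasp point. The pads swing forward as they close: fully open they stand 13 mm farther back than shut.
Start: joints at [-1.505, 0.181, 1.607, -0, 1.354, -0.206], TCP at [0.154, -0.554, 0.231] pointing down, gripper open.
Joint ranges: [-2.99, 2.99], [-0.89, 2.07], [0.3, 2.58], [-1.14, 4.28], [0, 2.63], [-3.12, 3.12]. Speed limits (rad/s): [2.57, 2.57, 3.01, 3.14, 3.14, 3.14].

## Interface

Orientations are given as a unit quaternion [w, x, y, z].
In Python, from bench import ctrl gives the robot as it stands.
- The arm moves only by the tool servo_tool, never from a script. Its argument "series" is text: rows parted by semicolons, each of 7 numbers parted by spaces: the gripper command: -1 is fully open, 1 is shut, values between are in proportion, then the shift along the tool's x, y, z in m, then the turn, a rotation vector about the tool's x, y, z in degrees. A call has 1 to 12 rows; each row is the pose to reach, as a shift and turn from the pose commanded when the call began, along the tool's axes at that moment; what a row does not reach only later rows make up. A row lasts 1/12 s, in which the tool goes at most 41.7 mm and 7.16 degrees, less where a joint would pass 70% of its speed; a pose out of reach is approached as far as the arm can. A call with a gripper value outside its range is refused whole. The fingers move at their own pace and stop on an object; the grip force is fixed at half the most. Time passes only in rows, so rows that repeat a pose let the fingers close. It gives the time, the measured TCP pose, the force, the opening and the grip force at its end, in the units of the state.
- ctrl.get_obs(): the state, without advancing time (a new reading comes with each control period).
- ctrl.camera(name): name is "scene" or "side" or "wrist"; returns a dict with "img" (384x512x3 uint8, red, green, blue), "z_map" (384x512 float32, m along the optical axis (not along the pixel's ray), 0 where there is no reading), "fovy" (degrees; the focal length in pixels is half the picture's height over the tangent of half this angle, whatever the lens; pixels are square), "cx", "cy" (the principal point, pixels), "extrinsics" (4x4, takes a point from camera to world coordinates); the wrist camera has in their place "T_tool_cam" (4x4, takes a point from camera to tool coordinates, whose origin is the TCP and whose axes are the flange's). Camera axes: x right, y down, z forward; pixel columns grow to the right and rows downward; lengths in m; the calibration is good to about 2 mm. A picture is of the moment at which its call begins: read the wrist's pose just before it.
- ctrl.hand_in(): hands the job in; it is judged then, once.
The state is a dict: "time_s": time; "q": joint angles; "dq": joint speeds; "joint_efforts": joint torques, N m; "eef_pos": TCP position; "eef_rot": TCP orientation; "wrist_force": force on the tool from outside, world axes, zero at the start; "torque": the same for the moment, N m; "opening": opening from 0.0 (shut) to 1.0 (fully open); "grasp_force": force on a finger pad.
Only numpy, scipy, OpenCV 4.12 (cv2) and the standard library are available. Lean on these libraries where they do the work, as an engineer would, in place of code of your own. Each camera call takes 0.05 s, during which the arm holds its last target. There are 200 camera calls.

## Working session

There is one attempt and no reset: what is moved stays moved. The work goes in short steps, Python scripts to look and compute and a tool call to move; the robot and the scene stay as the last step left them, time stands still between calls to the robot, and variables do not carry over. Pictures are saved under pics/ and viewed, at most 11 in all, crops included, and the job is handed in when it is done.

Besides the shell and the picture viewer there is one more tool, called after "Emit:" by a JSON object that holds its "api" and its "payload". servo_tool: Moves the arm, as the interface text tells. Its arguments: {"type":"object","properties":{"series":{"type":"string"}},"required":["series"]}

```bash
mkdir -p pics; cat > h.py <<'E'
import numpy as np, cv2
from bench import ctrl
from scipy.spatial.transform import Rotation as R
def tool():
    o=ctrl.get_obs(); T=np.eye(4); q=o["eef_rot"]
    T[:3,:3]=R.from_quat([q[1],q[2],q[3],q[0]]).as_matrix(); T[:3,3]=o["eef_pos"]; return T
def cam(n):
    T=tool(); c=ctrl.camera(n)
    c["E"]=T@c["T_tool_cam"] if n=="wrist" else np.array(c["extrinsics"])
    c["f"]=192/np.tan(np.radians(c["fovy"])/2); return c
def rays(c,uv):
    uv=np.atleast_2d(uv).astype(float)
    d=np.c_[(uv[:,0]-c["cx"])/c["f"],(uv[:,1]-c["cy"])/c["f"],np.ones(len(uv))]
    return c["E"][:3,3], d@c["E"][:3,:3].T
def plane(c,uv,z):
    o,d=rays(c,uv); return o+d*((z-o[2])/d[:,2])[:,None]
def cloud(c):
    v,u=np.mgrid[:384,:512]; o,d=rays(c,np.c_[u.ravel(),v.ravel()])
    return (o+d*c["z_map"].reshape(-1,1)).reshape(384,512,3)
def tri(c1,p1,c2,p2):
    o1,d1=rays(c1,p1);o2,d2=rays(c2,p2);d1=d1[0];d2=d2[0]
    s=np.linalg.lstsq(np.c_[d1,-d2],o2-o1,rcond=None)[0]
    a,b=o1+s[0]*d1,o2+s[1]*d2; return (a+b)/2,np.linalg.norm(a-b)
def proj(c,p):
    q=np.linalg.inv(c["E"])@np.r_[p,1]; return c["f"]*q[0]/q[2]+c["cx"],c["f"]*q[1]/q[2]+c["cy"]
E
python3 - <<'E'
from h import *
o=ctrl.get_obs();print(o)
for n in("scene","side","wrist"):
    c=cam(n);np.savez(n+"0.npz",**c);cv2.imwrite(f"pics/{n}0.png",c["img"][:,:,::-1]);print(n,c["E"].round(3).tolist(),c["fovy"])
E
```

```text
{'time_s': 0.0, 'q': array([-1.50528320e+00,  1.81543615e-01,  1.60801656e+00, -4.50672274e-06,
        1.35380449e+00, -2.06297558e-01]), 'dq': array([ 5.79691907e-04, -1.05833523e-03,  4.04346201e-04, -5.71905365e-04,
        3.66391832e-04, -7.91039939e-05]), 'joint_efforts': array([ 1.65806880e-03, -4.44868934e+01, -3.51331544e+01, -2.54935503e-04,
        9.10876610e-03, -5.71728563e-06]), 'eef_pos': array([ 0.15435314, -0.55331422,  0.22977858]), 'eef_rot': array([-8.83964582e-04,  9.90778620e-01,  1.35487791e-01,  6.01216529e-05]), 'wrist_force': array([-0.17263849,  0.41466886, -0.28002333]), 'torque': array([-0.0144922 ,  0.00396967, -0.01207893]), 'grasp_force': 0.0, 'opening': 0.9998952373942742}
scene [[0.583, 0.62, -0.525, 1.017], [0.812, -0.458, 0.362, -0.296], [-0.016, -0.637, -0.771, 0.678], [0.0, 0.0, 0.0, 1.0]] 49.98150712548938
side [[-0.898, -0.228, 0.375, 0.286], [-0.439, 0.464, -0.769, 0.608], [0.002, -0.856, -0.517, 0.513], [0.0, 0.0, 0.0, 1.0]] 52.169472777329574
wrist [[0.268, -0.915, -0.301, 0.232], [-0.963, -0.255, -0.082, -0.532], [-0.001, 0.312, -0.95, 0.371], [0.0, 0.0, 0.0, 1.0]] 67.52537966151213
```

View pics/scene0.png

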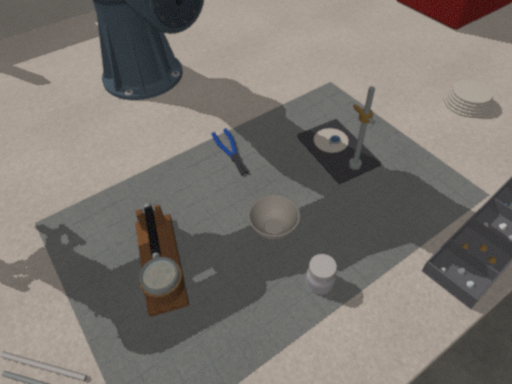

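View pics/side0.png

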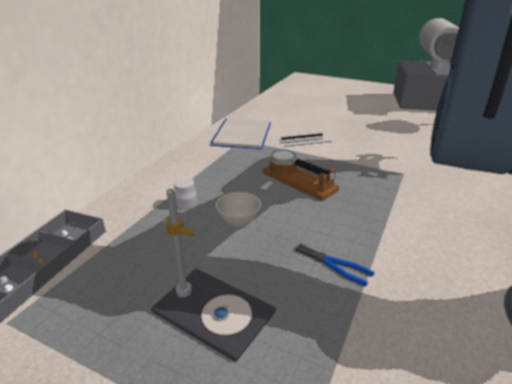

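The scene view shows the loupe's lens at (160,276) with its handle running up to (150,208), the disc and pendant at (333,140), the pointer at (363,114), the bowl at (275,216), the jar at (321,272) and the pliers at (232,152). In the side view the lens is at (284,158), the handle tail at (328,172), the pendant at (221,313), the pointer at (180,229) and the post base at (184,290).

```bash
python3 - <<'E'
from h import *
S=dict(np.load("scene0.npz"));D=dict(np.load("side0.npz"))
def pt(n,a,b): 
    p,e=tri(S,a,D,b);print(n,p.round(4),"gap",round(e,4))
pt("lens",(160,276),(284,158));pt("tail",(150,208),(330,174));pt("pend",(335,140),(221,313));pt("postbase",(355,164),(184,290));pt("posttop",(371,88),(172,192))
for n,c in(("scene",S),("side",D)):
    P=cloud(c);hsv=cv2.cvtColor(c["img"],cv2.COLOR_RGB2HSV)
    ws=(P[...,2]<.3)&(P[...,2]>-.05)&(c["z_map"]>0)
    blue=(hsv[...,0]>95)&(hsv[...,0]<125)&(hsv[...,1]>140)&ws
    br=(hsv[...,0]>12)&(hsv[...,0]<28)&(hsv[...,1]>130)&ws&(P[...,2]>.08)
    k=((hsv[...,2]<40)&ws&(P[...,2]>.04)&(P[...,2]<.08)&(P[...,1]<-.1))
    for m,nm in((blue,"blue"),(br,"brass"),(k,"black")):
        N,L,st,ce=cv2.connectedComponentsWithStats(m.astype(np.uint8))
        for i in range(1,N):
            if st[i,4]>12: Q=P[L==i];print(n,nm,st[i],ce[i].round(1),np.median(Q,0).round(4),Q.min(0).round(3),Q.max(0).round(3))
E
```

```text
lens [ 0.6315 -0.2493  0.0487] gap 0.0003
tail [ 0.4935 -0.2004  0.0582] gap 0.0028
pend [0.5323 0.2437 0.0154] gap 0.0016
postbase [0.6156 0.2278 0.0145] gap 0.0017
posttop [0.6126 0.2287 0.2138] gap 0.0017
scene blue [224 130  13  23  83] [230.9 141. ] [0.387  0.0501 0.0115] [0.345 0.033 0.007] [0.425 0.061 0.014]
scene blue [213 133  19  23  90] [221.4 145. ] [0.3834 0.024  0.0109] [0.337 0.02  0.007] [0.424 0.03  0.015]
scene brass [355 106  17  17  96] [362.7 114.9] [0.6199 0.2176 0.1575] [0.585 0.212 0.146] [0.629 0.231 0.164]
scene black [145 207  15  46 382] [151.6 230. ] [ 0.5485 -0.2206  0.0653] [ 0.497 -0.242  0.06 ] [ 0.595 -0.199  0.068]
side blue [323 256  50  29 464] [346.7 268.5] [0.3795 0.0371 0.0069] [ 0.334  0.022 -0.002] [0.427 0.068 0.011]
side brass [167 219  27  17 226] [178.  228.6] [0.6071 0.2338 0.1525] [0.578 0.217 0.143] [0.626 0.24  0.16 ]
side black [295 160  34  14 169] [310.  166.8] [ 0.5477 -0.2149  0.0598] [ 0.498 -0.234  0.051] [ 0.593 -0.198  0.063]
```

View pics/wrist0.png

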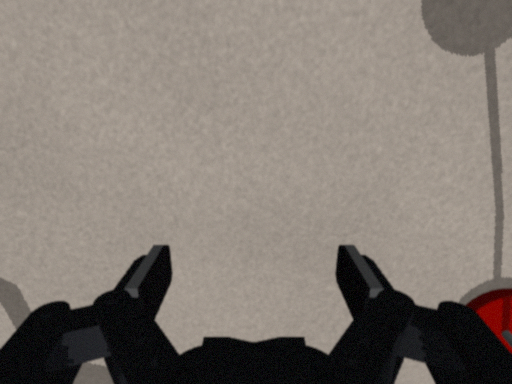

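Emit:
{"api": "servo_tool", "payload": {"series": "-1 0.02 -0.01 0 0 0 2; -1 0.05 -0.022 0 0 0 4; -1 0.085 -0.038 0 0 0 8; -1 0.12 -0.053 0.005 0 0 12; -1 0.155 -0.069 0.01 0 0 15; -1 0.19 -0.085 0.012 0 0 18; -1 0.225 -0.1 0.015 0 0 21; -1 0.26 -0.116 0.018 0 0 24; -1 0.295 -0.131 0.02 0 0 27; -1 0.33 -0.147 0.02 0 0 30; -1 0.36 -0.16 0.02 0 0 33; -1 0.38 -0.17 0.02 0 0 36"}}

```text
time_s: 1.15
eef_pos: [0.4767, -0.2856, 0.2104]
eef_rot: [-0.0, 0.984, -0.178, 0.0]
wrist_force: [0.1, -0.7, -0.7]
opening: 1.001
grasp_force: 0.0
```

Emit:
{"api": "servo_tool", "payload": {"series": "-1 0.01 -0.018 0 0 0 0; -1 0.024 -0.042 0 0 0 0; -1 0.038 -0.066 0 0 0 0; -1 0.048 -0.082 0 0 0 0; -1 0.052 -0.088 0 0 0 0; -1 0.052 -0.088 0 0 0 0; -1 0.052 -0.088 0 0 0 0"}}

```text
time_s: 1.73
eef_pos: [0.5537, -0.224, 0.2103]
eef_rot: [0.0, 0.984, -0.177, -0.001]
wrist_force: [-0.3, -0.3, 0.5]
opening: 1.003
grasp_force: 0.0
```

```bash
python3 - <<'E'
from h import *
c=cam("wrist");np.savez("w1.npz",**c,T=tool());cv2.imwrite("pics/w1.png",c["img"][:,:,::-1]);print(tool().round(4))
E
```

```text
[[ 9.370e-01 -3.494e-01 -1.000e-03  5.534e-01]
 [-3.494e-01 -9.370e-01  0.000e+00 -2.244e-01]
 [-9.000e-04  3.000e-04 -1.000e+00  2.103e-01]
 [ 0.000e+00  0.000e+00  0.000e+00  1.000e+00]]
```

View pics/w1.png

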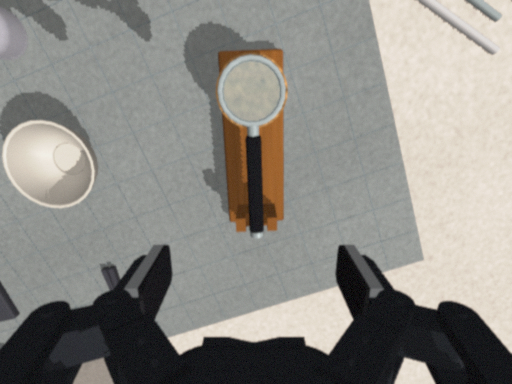

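The lens is at (252,91) and the black handle runs from (254,138) to (256,232), nearly parallel to the tool's x.

```bash
python3 - <<'E'
from h import *
W=dict(np.load("w1.npz"));S=dict(np.load("scene0.npz"));T=W["T"]
hsv=cv2.cvtColor(W["img"],cv2.COLOR_RGB2HSV);P=cloud(W)
m=((W["img"].max(2)<45)).astype(np.uint8);m[240:]=0;m[:,:235]=0;m[:,275:]=0;m[:132]=0
ys,xs=np.nonzero(m);print("black",xs.min(),xs.max(),ys.min(),ys.max(),"depth z",np.median(P[ys,xs,2]),
 "lens frame z",np.percentile(P[60:122,222:284,2],[10,50,90]).round(4))
cl=[];
for y in range(140,228,4):
    x=xs[ys==y]; cl.append((x.mean(),y))
q=plane(W,cl,.064)[:,:2]
vx,vy,x0,y0=cv2.fitLine(q.astype(np.float32),cv2.DIST_L2,0,.01,.01).ravel()
if vx<0:vx,vy=-vx,-vy
print("yaw",np.degrees(np.arctan2(vy,vx)),"pt",x0,y0,"width mm",(plane(W,[(xs[ys==180].max()+.5,180)],.064)-plane(W,[(xs[ys==180].min()-.5,180)],.064)))
# lens circle
g=cv2.medianBlur(cv2.cvtColor(W["img"],cv2.COLOR_RGB2GRAY),3)
c=cv2.HoughCircles(g[:150],cv2.HOUGH_GRADIENT,1.,50,param1=100,param2=20,minRadius=27,maxRadius=42);print(c[0][:4])
u=c[0][0][:2];lp=plane(W,[u],.06)[0];print("lens",lp,"R mm",c[0][0][2]/W["f"]*W["z_map"][int(u[1]),int(u[0])])
ends=plane(W,[(cl[0][0],ys.min()),(cl[-1][0],ys.max())],.064);print("handle ends",ends, "tri",tri(W,u,S,(160,276)),
 "tail",tri(W,(cl[-1][0],ys.max()),S,(149.5,207)))
L=lp[:2];d=np.array([vx,vy]);base=np.array([x0,y0]);L=base+d*((L-base)@d)
g=L-.08*d;print("lens on axis",L,"grip",g,"tool shift",T[:3,:3].T@np.r_[g-T[:2,3],0])
E
```

```text
black 246 262 137 231 depth z 0.06220288332111518 lens frame z [0.0552 0.057  0.0602]
yaw -18.17556 pt 0.5474861 -0.22278126 width mm [[-0.00436029 -0.01172722  0.        ]]
[[251.5  88.5  33.7]]
lens [ 0.63566417 -0.25253819  0.06      ] R mm 0.03247709985203211
handle ends [[ 0.59265031 -0.23752372  0.064     ]
 [ 0.49457155 -0.20505512  0.064     ]] tri (array([ 0.63592189, -0.25115958,  0.05582719]), np.float64(0.002783890240314616)) tail (array([ 0.49038251, -0.20141614,  0.05553025]), np.float64(0.004439322287155952))
lens on axis [ 0.63590338 -0.25180958] grip [ 0.55989496 -0.22685521] tool shift [ 6.91004019e-03  7.78247941e-05 -6.28061675e-06]
```

Emit:
{"api": "servo_tool", "payload": {"series": "-1 0.002 0 0.01 0 0 -1; -1 0.005 0 0.03 0 0 -2.3; -1 0.007 0 0.055 0 0 -2.3; -0.5 0.007 0 0.08 0 0 -2.3; 0 0.007 0 0.105 0 0 -2.3; 0.2 0.007 0 0.125 0 0 -2.3; 0.3 0.007 0 0.138 0 0 -2.3; 0.3 0.007 0 0.145 0 0 -2.3; 0.3 0.007 0 0.148 0 0 -2.3; 0.3 0.007 0 0.148 0 0 -2.3; 0.3 0.007 0 0.148 0 0 -2.3"}}

```text
time_s: 2.7
eef_pos: [0.5615, -0.2269, 0.0638]
eef_rot: [0.0, 0.988, -0.158, 0.001]
wrist_force: [-0.0, -0.8, 0.3]
opening: 0.348
grasp_force: 0.0
```

```bash
python3 - <<'E'
from h import *
print(ctrl.get_obs()["opening"])
c=cam("wrist");np.savez("w2.npz",**c,T=tool());cv2.imwrite("pics/w2.png",c["img"][:,:,::-1]);print(tool().round(4))
E
```

```text
0.34824341226143124
[[ 9.504e-01 -3.111e-01  2.100e-03  5.617e-01]
 [-3.111e-01 -9.504e-01 -1.400e-03 -2.269e-01]
 [ 2.400e-03  6.000e-04 -1.000e+00  6.410e-02]
 [ 0.000e+00  0.000e+00  0.000e+00  1.000e+00]]
```

View pics/w2.png

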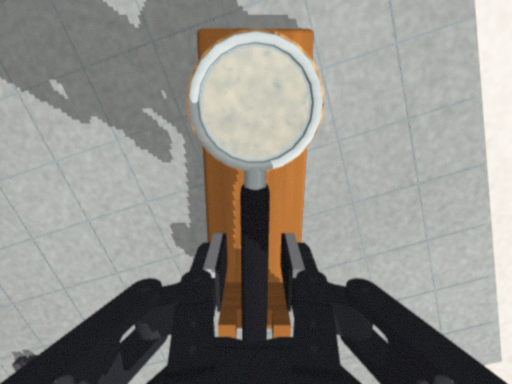

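The handle (x≈255) sits midway between the fingertips (x≈223 and 288). I'll close in small steps while watching the force.

Emit:
{"api": "servo_tool", "payload": {"series": "0.5 0 0 0.001 0 0 0; 0.58 0 0 0.001 0 0 0; 0.6 0 0 0.001 0 0 0; 0.62 0 0 0.001 0 0 0; 0.62 0 0 0.001 0 0 0; 0.62 0 0 0.001 0 0 0"}}

```text
time_s: 3.25
eef_pos: [0.5609, -0.2263, 0.0618]
eef_rot: [0.0, 0.988, -0.157, 0.0]
wrist_force: [0.5, -0.7, -0.3]
opening: 0.189
grasp_force: 0.2
```

Emit:
{"api": "servo_tool", "payload": {"series": "0.65 0 0 0 0 0 0; 0.65 0 0 0 0 0 0; 0.65 0 0 0 0 0 0"}}

```text
time_s: 3.5
eef_pos: [0.5609, -0.2263, 0.0619]
eef_rot: [0.0, 0.988, -0.158, 0.0]
wrist_force: [-0.7, -0.4, 1.3]
opening: 0.179
grasp_force: 11.8
```

Emit:
{"api": "servo_tool", "payload": {"series": "0.68 0 0 0 0 0 0; 0.68 0 0 0 0 0 0; 0.68 0 0 0 0 0 0; 0.68 0 0 0 0 0 0"}}

```text
time_s: 3.83
eef_pos: [0.5609, -0.2263, 0.0619]
eef_rot: [0.0, 0.988, -0.158, 0.0]
wrist_force: [-1.1, 0.9, 4.4]
opening: 0.165
grasp_force: 26.1
```

Emit:
{"api": "servo_tool", "payload": {"series": "0.69 0 0 0 0 0 0; 0.69 0 0 -0.002 0 0 0; 0.69 0 0 -0.006 0 0 0; 0.69 0 0 -0.013 0 0 0; 0.69 0 0 -0.022 0 0 0; 0.69 0 0 -0.035 0 0 0; 0.69 0 0 -0.05 0 0 0; 0.69 0 0 -0.065 0 0 0; 0.69 0 0 -0.08 0 0 0; 0.69 0 0 -0.09 0 0 0; 0.69 0 0 -0.095 0 0 0; 0.69 0 0 -0.095 0 0 0"}}

```text
time_s: 4.83
eef_pos: [0.5617, -0.2268, 0.1587]
eef_rot: [0.001, 0.988, -0.158, 0.001]
wrist_force: [-0.1, -0.1, -0.8]
opening: 0.164
grasp_force: 30.1
```

```bash
python3 - <<'E'
from h import *
o=ctrl.get_obs();print(o["eef_pos"],o["grasp_force"],o["opening"],o["wrist_force"])
for n in("wrist","scene","side"):
    c=cam(n);np.savez(n+"3.npz",**c,T=tool());cv2.imwrite(f"pics/{n}3.png",c["img"][:,:,::-1])
a=cv2.imread("pics/wrist3.png");b=cv2.imread("pics/scene3.png")
cv2.imwrite("pics/c3.png",cv2.resize(np.hstack([a,b]),(800,300)))
E
```

```text
[ 0.56167071 -0.22677296  0.15874676] 30.12236773967743 0.16442351223559035 [-0.14475717 -0.14693559 -0.84468808]
```

View pics/c3.png

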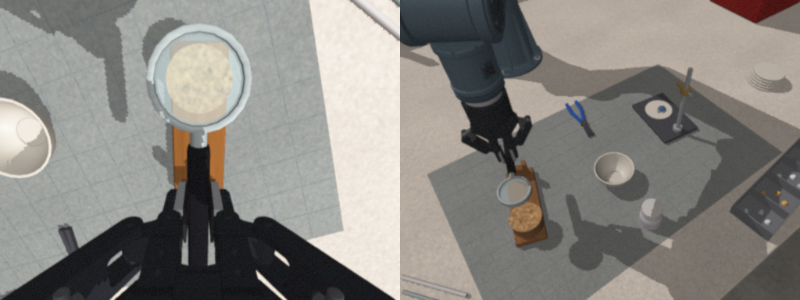

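The loupe is held and has lifted cleanly: the lens is still at about (256,100) in the wrist view. Next I'll look closely at the pointer in both fixed views, from the pictures already taken.

```bash
python3 - <<'E'
from h import *
a=cv2.imread("pics/scene0.png")[80:184,295:395];b=cv2.imread("pics/side0.png")[210:340,150:275]
cv2.imwrite("pics/pt.png",np.hstack([cv2.resize(a,(400,416),interpolation=0),cv2.resize(b,(400,416),interpolation=0)]))
E
```

```text
(no output)
```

View pics/pt.png

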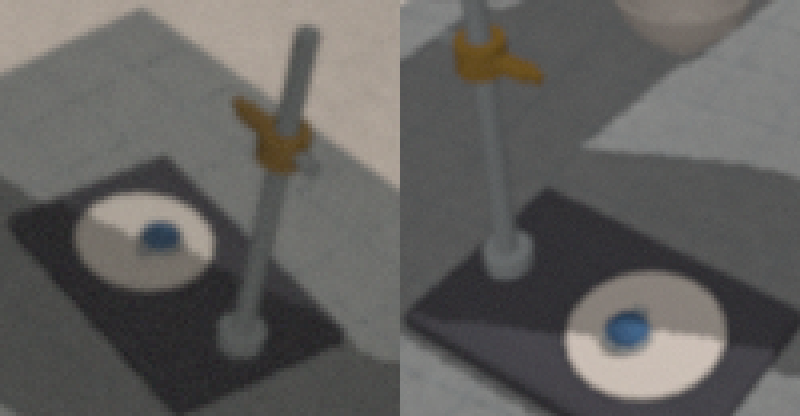

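The pointer tip is at scene (354.2,106) and side (194,233.8). The pendant is at scene (335.5,139.3) and side (221,313). I'll carry the loupe to a waypoint short of the stand.

Emit:
{"api": "servo_tool", "payload": {"series": "0.69 -0.005 -0.007 0 0 0 0; 0.69 -0.02 -0.025 0 0 0 0; 0.69 -0.043 -0.054 0 0 0 0; 0.69 -0.07 -0.088 0 0 0 0; 0.69 -0.097 -0.122 0 0 0 0; 0.69 -0.124 -0.156 0 0 0 0; 0.69 -0.151 -0.19 0 0 0 0; 0.69 -0.178 -0.224 0 0 0 0; 0.69 -0.205 -0.258 0 0 0 0; 0.69 -0.228 -0.286 0 0 0 0; 0.69 -0.242 -0.304 0 0 0 0; 0.69 -0.247 -0.31 0 0 0 0"}}

```text
time_s: 5.98
eef_pos: [0.4194, 0.1488, 0.1558]
eef_rot: [-0.0, 0.988, -0.156, -0.001]
wrist_force: [-0.3, 0.3, -1.4]
opening: 0.161
grasp_force: 30.2
```

```bash
python3 - <<'E'
from h import *
o=ctrl.get_obs();print(o["time_s"],o["eef_pos"],o["grasp_force"],np.abs(o["dq"]).max())
for n in("wrist","scene","side"):
    c=cam(n);np.savez(n+"4.npz",**c,T=tool());cv2.imwrite(f"pics/{n}4.png",c["img"][:,:,::-1])
S=dict(np.load("scene0.npz"));D=dict(np.load("side0.npz"));W=dict(np.load("wrist4.npz"))
p,e=tri(S,(354.2,106),D,(194,233.8));print("tip",p,e,"in wrist",proj(W,p))
p,e=tri(S,(335.5,139.3),D,(221,313.1));print("pend",p,e,proj(W,p))
a=cv2.imread("pics/wrist4.png");b=cv2.imread("pics/side4.png")
cv2.imwrite("pics/c4.png",cv2.resize(np.hstack([a,b]),(800,300)))
E
```

```text
5.9833 [0.41943885 0.14877425 0.15579996] 30.151115655899048 0.14192189047701767
tip [0.57952742 0.23097981 0.1503761 ] 0.0021403389558787237 in wrist (np.float64(-40.24532539492401), np.float64(-17.434418900473247))
pend [0.53182916 0.24497486 0.01668617] 0.0023178730234582876 (np.float64(117.97299366690751), np.float64(98.6836857473352))
```

View pics/c4.png

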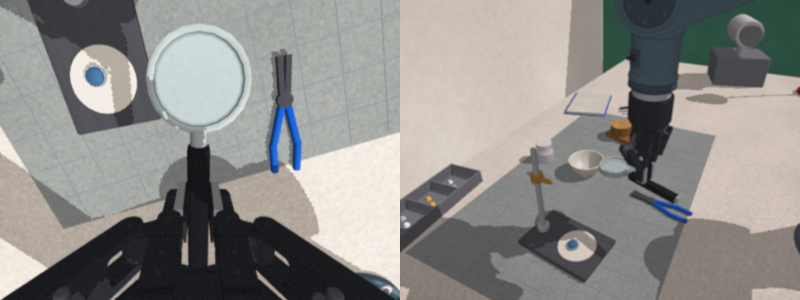

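The wrist view shows the pendant on the disc at about (122,97) and the held lens at about (256,100). The side view shows the loupe level beside the gripper, clear of everything.

```bash
cat > m.py <<'E'
from h import *
def blue(c,box=None):
    h=cv2.cvtColor(c["img"],cv2.COLOR_RGB2HSV);m=((h[...,0]>95)&(h[...,0]<125)&(h[...,1]>110)).astype(np.uint8)
    if box: k=np.zeros_like(m);x0,y0,x1,y1=box;k[y0:y1,x0:x1]=1;m&=k
    n,L,s,ce=cv2.connectedComponentsWithStats(m);i=1+np.argmax(s[1:,4]);return ce[i],s[i]
def disc(c,box):
    x0,y0,x1,y1=box;im=c["img"][y0:y1,x0:x1];h=cv2.cvtColor(im,cv2.COLOR_RGB2HSV)
    return h
def lens(c):
    g=cv2.medianBlur(cv2.cvtColor(c["img"],cv2.COLOR_RGB2GRAY),3)[:200,150:370]
    q=cv2.HoughCircles(g,cv2.HOUGH_GRADIENT,1.,300,param1=100,param2=20,minRadius=50,maxRadius=75)[0][0];return q+[150,0,0]
E
python3 - <<'E'
from m import *
for k in("w2","wrist3","wrist4"):
    W=dict(np.load(k+".npz"));q=lens(W);T=W["T"];P=cloud(W);
    v,u=np.mgrid[:384,:512];r=np.hypot(u-q[0],v-q[1]);ring=(abs(r-q[2]+4)<3)
    Pt=(P-T[:3,3])@T[:3,:3]
    A=Pt[ring];A=A[abs(A[:,2]-np.median(A[:,2]))<.006];co=np.linalg.lstsq(np.c_[A[:,:2],np.ones(len(A))],A[:,2],rcond=None)[0]
    print(k,q,"ring tool med z",np.median(A[:,2]).round(4),"slope deg",np.degrees(co[:2]).round(2),"centre tool",((plane(W,[q[:2]],T[2,3])[0]-T[:3,3])@T[:3,:3]).round(4))
b,s=blue(W,(90,60,160,130));print("pend px",b,s,plane(W,[b],.024)); S=dict(np.load("scene0.npz"));D=dict(np.load("side0.npz"))
for c,bx in((S,(310,125,350,155)),(D,(205,300,240,325))): bb,ss=blue(c,bx);print(bb,ss,plane(c,[bb],.024),"tri w/wrist",tri(W,b,c,bb))
E
```

```text
w2 [255.5        103.5         58.79999924] ring tool med z 0.0073 slope deg [ 0.26 -0.33] centre tool [0.0766 0.0012 0.0002]
wrist3 [254.5         96.5         66.69999695] ring tool med z 0.0012 slope deg [-2.13  0.04] centre tool [0.0807 0.0008 0.0001]
wrist4 [254.5         99.5         59.70000076] ring tool med z 0.0057 slope deg [-0.31 -0.16] centre tool [ 0.0779  0.0003 -0.0002]
pend px [120.88916877  97.37027708] [110  86  23  23 397] [[0.53111192 0.23878761 0.024     ]]
[336.66666667 139.        ] [336 138   2   3   3] [[0.5389975  0.24246676 0.024     ]] tri w/wrist (array([0.53338652, 0.24491049, 0.01672357]), np.float64(0.006114561175865656))
[220.59459459 312.18918919] [215 308  12   9  74] [[0.52886955 0.2482717  0.024     ]] tri w/wrist (array([0.53248194, 0.24231805, 0.01596302]), np.float64(0.0007130409474414277))
```

```bash
cat >> m.py <<'E'
def lens2(c,T):
    Pt=(cloud(c)-T[:3,3])@T[:3,:3]
    m=((Pt[...,2]>-.012)&(Pt[...,2]<.022)&(Pt[...,0]>.035)&(abs(Pt[...,1])<.05)&(c["z_map"]>0)).astype(np.uint8)
    m=cv2.morphologyEx(m,cv2.MORPH_CLOSE,np.ones((5,5)));m=cv2.morphologyEx(m,cv2.MORPH_OPEN,np.ones((31,31)))
    k=max(cv2.findContours(m,0,1)[0],key=cv2.contourArea);e=cv2.fitEllipse(k)
    ring=m-cv2.erode(m,np.ones((9,9)));A=Pt[ring>0]
    co=np.linalg.lstsq(np.c_[A[:,:2],np.ones(len(A))],A[:,2],rcond=None)[0]
    return e,np.median(A[:,2]),np.degrees(co[:2])
def discc(c,box):
    x0,y0,x1,y1=box;h=cv2.cvtColor(c["img"],cv2.COLOR_RGB2LAB).astype(int)[y0:y1,x0:x1]
    m=(h[...,0]>105).astype(np.uint8);return m
E
python3 - <<'E'
from m import *
W=cam("wrist");T=tool();np.savez("w5.npz",**W,T=T);print(T.round(4)[:3,3])
for k in("w2","wrist3","wrist4","w5"):
    c=dict(np.load(k+".npz"));e,z,s=lens2(c,c["T"]);t=c["T"];zz=t[2,3]-z
    print(k,np.round(e[0],1),np.round(e[1],1),"z",z.round(4),"slope",s.round(2),"centre tool",((plane(c,[e[0]],zz)[0]-t[:3,3])@t[:3,:3]).round(4))
b,s=blue(W,(90,60,160,130));P=cloud(W);print("pend",b,s,plane(W,[b],.024),plane(W,[b],.019),"depth",P[int(b[1]),int(b[0])])
im=W["img"];print("disc px",im[110,140],im[85,165],im[97,80],im[60,75])
for n in ("scene0","side0"):
    c=dict(np.load(n+".npz"));
    bb=blue(c,(205,300,240,325))[0] if n=="side0" else np.array([335.3,139.3])
    print(n,"blue",bb,plane(c,[bb],.022)[0],"depthpt",cloud(c)[int(bb[1]),int(bb[0])])
E
```

```text
[0.4226 0.1447 0.1564]
w2 [255.  100.4] [135.2 141.9] z 0.0045 slope [ 3.33 -0.23] centre tool [0.078  0.001  0.0047]
wrist3 [254.3  99.9] [133.9 139.3] z 0.0009 slope [-0.02  0.15] centre tool [0.0791 0.0008 0.001 ]
wrist4 [254.3  99.9] [133.9 139.4] z 0.0026 slope [0.32 0.2 ] centre tool [0.0777 0.0003 0.0024]
w5 [254.3  99.9] [133.9 139.4] z 0.0025 slope [0.28 0.14] centre tool [ 0.0777 -0.0001  0.0025]
pend [118.97179487 102.        ] [108  91  23  23 390] [[0.53107316 0.23877287 0.024     ]] [[0.53166982 0.24093452 0.019     ]] depth [0.53158951 0.24049219 0.0219863 ]
disc px [240 234 226] [132 130 126] [83 83 90] [89 86 94]
scene0 blue [335.3 139.3] [0.53640971 0.24090759 0.022     ] depthpt [0.53817427 0.23776588 0.02599167]
side0 blue [220.59459459 312.18918919] [0.52986119 0.24680039 0.022     ] depthpt [0.53134021 0.24624672 0.02112838]
```

Emit:
{"api": "servo_tool", "payload": {"series": "0.69 -0.006 -0.004 0 0 0 0; 0.69 -0.014 -0.015 0 0 0 0; 0.69 -0.02 -0.031 0 0 0 0; 0.69 -0.022 -0.049 0 0 0 0; 0.69 -0.022 -0.067 0 0 0 0; 0.69 -0.022 -0.085 0 0 0 0; 0.69 -0.022 -0.102 0 0 0 0; 0.69 -0.022 -0.115 0 0 0 0; 0.69 -0.022 -0.123 0 0 0 0; 0.69 -0.022 -0.125 0 0 0 0; 0.69 -0.022 -0.125 0 0 0 0; 0.69 -0.022 -0.125 0 0 0 0"}}

```text
time_s: 7.18
eef_pos: [0.4403, 0.2702, 0.1564]
eef_rot: [0.0, 0.987, -0.158, -0.0]
wrist_force: [1.3, -1.0, -2.1]
opening: 0.159
grasp_force: 30.2
```

```bash
python3 - <<'E'
from m import *
o=ctrl.get_obs();print(o["time_s"],o["eef_pos"],o["grasp_force"],np.abs(o["dq"]).max())
for n in("wrist","scene","side"):
    T=tool();c=cam(n);np.savez(n+"6.npz",**c,T=T);cv2.imwrite(f"pics/{n}6.png",c["img"][:,:,::-1])
    L=T[:3,3]+T[:3,:3]@[.0785,0,.006];print(n,"lens FK",L.round(4),"proj",np.round(proj(c,L),1))
    if n=="wrist":
        e,z,s=lens2(c,T);print(e[0],e[1],z,s)
a=cv2.imread("pics/wrist6.png")[0:230,140:396];b=cv2.imread("pics/scene6.png")[80:190,270:400];d=cv2.imread("pics/side6.png")[200:350,140:290]
r=lambda x:cv2.resize(x,(int(x.shape[1]*300/x.shape[0]),300),interpolation=2)
x=np.hstack([r(b),r(d)]);y=r(a);print(x.shape,y.shape)
y=cv2.copyMakeBorder(y,0,0,0,x.shape[1]-y.shape[1],0);cv2.imwrite("pics/c6.png",np.vstack([x,y]))
E
```

```text
7.1833 [0.44029603 0.27017772 0.15644425] 30.160374641418457 0.007555978891113805
wrist lens FK [0.5149 0.2457 0.1504] proj [253.1  99.7]
(254.33023071289062, 99.87381744384766) (133.8890380859375, 139.36131286621094) 0.002339176975329694 [0.33520339 0.19572773]
scene lens FK [0.5149 0.2457 0.1505] proj [337.3  87.6]
side lens FK [0.5149 0.2457 0.1506] proj [225.7 252.1]
(300, 654, 3) (300, 333, 3)
```

View pics/c6.png

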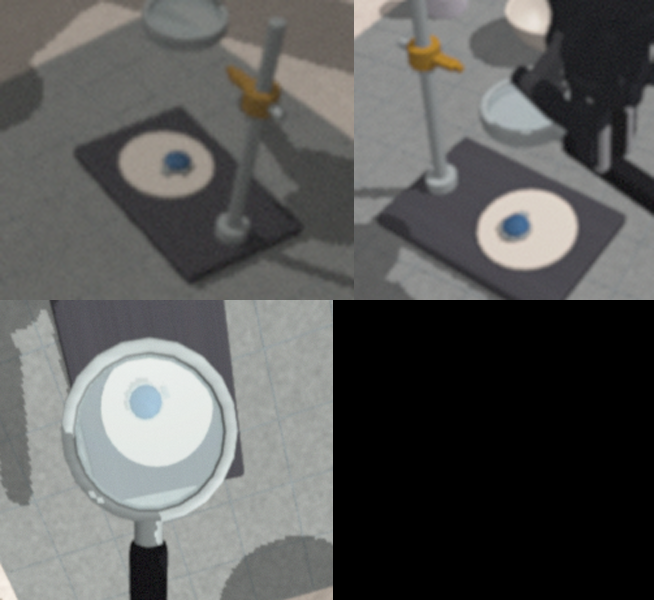

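In the scene crop the lens is at about full-image (338,87) and in the side crop at about (224.5,254), both close to the positions predicted from the arm pose. The wrist view shows the pendant through the lens at (252,78).

```bash
cat >> m.py <<'E'
def fix(c,L):  # lens ellipse in a fixed view, by depth
    P=cloud(c);m=((abs(P[...,2]-L[2])<.02)&(np.hypot(P[...,0]-L[0],P[...,1]-L[1])<.036)&(c["z_map"]>0)).astype(np.uint8)
    m=cv2.morphologyEx(m,cv2.MORPH_CLOSE,np.ones((5,5)))
    k=cv2.convexHull(max(cv2.findContours(m,0,1)[0],key=cv2.contourArea));x=cv2.boundingRect(k)
    return x,cv2.fitEllipse(k),P[m>0]
def brass(c,box):
    x0,y0,x1,y1=box;h=cv2.cvtColor(c["img"],cv2.COLOR_RGB2HSV)
    m=np.zeros((384,512),np.uint8);m[y0:y1,x0:x1]=((h[...,0]>8)&(h[...,0]<30)&(h[...,1]>120))[y0:y1,x0:x1]
    ys,xs=np.nonzero(m);return xs,ys
E
python3 - <<'E'
from m import *
W,S,D=[dict(np.load(n+"6.npz")) for n in("wrist","scene","side")]
b,s=blue(W,(220,50,290,120)) if 1 else 0
h=cv2.cvtColor(W["img"],cv2.COLOR_RGB2HSV);print(h[78,252],h[78,275]);
m=np.zeros((384,512),np.uint8);m[50:115,225:285]=((h[...,0]>90)&(h[...,0]<125)&(h[...,1]>50))[50:115,225:285]
n,Lb,st,ce=cv2.connectedComponentsWithStats(m);i=1+np.argmax(st[1:,4]);print("blue",ce[i],st[i],plane(W,[ce[i]],.023),plane(W,[ce[i]],.016))
L=W["T"][:3,3]+W["T"][:3,:3]@[.0785,0,.006];print("L",L)
for n,c in(("scene",S),("side",D)):
    x,e,Q=fix(c,L);print(n,x,np.round(e[0],1),np.round(e[1],1),"z",np.percentile(Q[:,2],[5,50,95]).round(4),"xy",((Q.min(0)+Q.max(0))/2).round(4))
    xs,ys=brass(c,(340,95,375,135) if n=="scene" else (160,210,205,245))
    t=np.argmin(xs) if n=="scene" else np.argmax(xs);sel=(abs(xs-xs[t])<=2)
    print("tip",xs[t],ys[sel].mean(),"z depth tip",cloud(c)[ys[sel],xs[sel]].round(4)[:6].tolist())
    bx=(325,128,350,150) if n=="scene" else (205,300,240,325)
    m=((c["img"][...,2].astype(int)-c["img"][...,0])>15);k=np.zeros_like(m);k[bx[1]:bx[3],bx[0]:bx[2]]=1;yy,xx=np.nonzero(m&k);p=(xx.mean(),yy.mean());print("pend",p,len(xx),plane(c,[p],.022)[0])
E
```

```text
Traceback (most recent call last):
  File "m.py", line 5, in blue
    n,L,s,ce=cv2.connectedComponentsWithStats(m);i=1+np.argmax(s[1:,4]);return ce[i],s[i]
                                                     ~~~~~~~~~^^^^^^^^^
ValueError: attempt to get argmax of an empty sequence
```

```bash
cat > a.py <<'E'
from m import *
import sys
k=sys.argv[1]
W,S,D=[dict(np.load(n+k+".npz")) for n in("wrist","scene","side")]
d=W["img"][...,2].astype(int)-W["img"][...,0]
m=np.zeros((384,512),np.uint8);m[45:150,215:295]=(d>35)[45:150,215:295]
n,Lb,st,ce=cv2.connectedComponentsWithStats(m);i=1+np.argmax(st[1:,4]);print("blue",ce[i],st[i],plane(W,[ce[i]],.023),plane(W,[ce[i]],.016))
L=W["T"][:3,3]+W["T"][:3,:3]@[.0785,0,.006];print("L",L)
tp,lp,pp=[],[],[]
for n,c in(("scene",S),("side",D)):
    x,e,Q=fix(c,L);print(n,"proj L",np.round(proj(c,L),1),x,np.round(e[0],1),np.round(e[1],1),"z",np.percentile(Q[:,2],[5,50,95]).round(4),"xy",((Q.min(0)+Q.max(0))/2).round(4))
    xs,ys=brass(c,(340,95,375,135) if n=="scene" else (160,210,205,245))
    t=np.argmin(xs) if n=="scene" else np.argmax(xs);sel=(abs(xs-xs[t])<=2)
    q=cloud(c)[ys[sel],xs[sel]];print("tip",xs[t],ys[sel].mean(),"z depth tip",np.median(q,0).round(4))
    tp.append((xs[t],ys[sel].mean()))
    bx=(325,128,350,150) if n=="scene" else (205,300,240,325)
    m=((c["img"][...,2].astype(int)-c["img"][...,0])>15);kk=np.zeros_like(m);kk[bx[1]:bx[3],bx[0]:bx[2]]=1;yy,xx=np.nonzero(m&kk);p=(xx.mean(),yy.mean());print("pend",p,len(xx),plane(c,[p],.022)[0])
    lp.append(e[0]);pp.append(p)
for n,q in(("tip",tp),("lens",lp),("pend",pp)): print(n,tri(S,q[0],D,q[1]))
E
python3 a.py 6
```

```text
blue [251.97266515  77.82232346] [241  66  23  25 439] [[0.53135534 0.24155169 0.023     ]] [[0.53173014 0.24146547 0.016     ]]
L [0.51488436 0.24571621 0.15040555]
scene proj L [337.3  87.6] (322, 75, 32, 24) [337.5  86.5] [23.5 32. ] z [0.1493 0.1547 0.1587] xy [0.6709 0.067  0.3399]
tip 354 106.72727272727273 z depth tip [0.5878 0.2257 0.156 ]
pend (np.float64(334.6), np.float64(138.51111111111112)) 45 [0.53346009 0.24140063 0.022     ]
side proj L [225.7 252.2] (203, 239, 40, 35) [223.3 256.4] [35.2 41.5] z [0.1454 0.1508 0.1545] xy [0.4156 0.4148 0.3279]
tip 193 232.41666666666666 z depth tip [0.5825 0.231  0.152 ]
pend (np.float64(220.54961832061068), np.float64(312.51145038167937)) 131 [0.52959123 0.24739143 0.022     ]
tip (array([0.58189056, 0.22894113, 0.15088601]), np.float64(0.0008658893178784864))
lens (array([0.51278017, 0.25146019, 0.14864978]), np.float64(0.004806231465447536))
pend (array([0.53110703, 0.24452894, 0.01841784]), np.float64(0.0006909799758403936))
```

```bash
python3 - <<'E'
from m import *
S,D=[dict(np.load(n+"6.npz")) for n in("scene","side")]
for a,b in(((353.8,107.8),(191.7,229.8)),((353.8,107.2),(192.7,231.2))): print("tip",tri(S,a,D,b))
print("pend",tri(S,(334.4,139.6),D,(219.2,309.9)))
T=tool();L=T[:3,3]+T[:3,:3]@[.0785,0,.006]
# rim outline rows: lens bottom/top as seen, predicted from FK
for n,c in(("scene",S),("side",D)):
    a=np.linspace(0,6.283,60);pts=[L+T[:3,:3]@[.033*np.cos(t),.033*np.sin(t),s] for t in a for s in(-.006,.006)]
    q=np.array([proj(c,p) for p in pts]);print(n,"pred outline",q.min(0).round(1),q.max(0).round(1))
a=cv2.imread("pics/scene6.png")[68:128,315:385];d=cv2.imread("pics/side6.png")[210:280,160:250]
cv2.imwrite("pics/z6.png",np.hstack([cv2.resize(a,(420,360),interpolation=0),cv2.resize(d,(360,280),interpolation=0)[:280] if 0 else cv2.copyMakeBorder(cv2.resize(d,(360,280),interpolation=0),0,80,0,0,0)]))
E
```

```text
tip (array([0.58572757, 0.22537752, 0.15221171]), np.float64(0.00047617144105789074))
tip (array([0.58337101, 0.22712887, 0.15146962]), np.float64(0.0004750684840655593))
pend (array([0.53483474, 0.24121705, 0.01941941]), np.float64(0.0019306390448843539))
scene pred outline [321.4  75.8] [353.7  99.6]
side pred outline [201.7 234.2] [249.1 271.6]
```

View pics/z6.png

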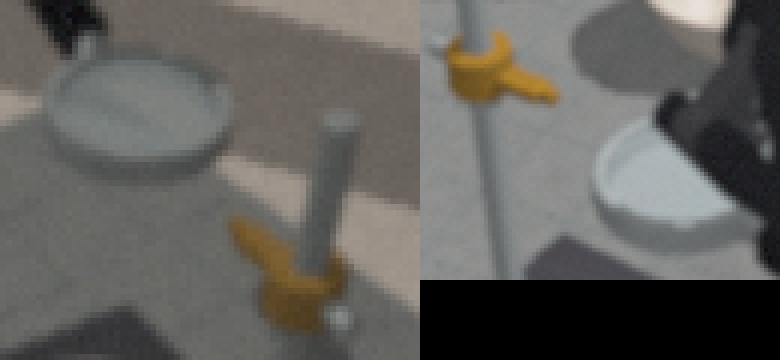

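Emit:
{"api": "servo_tool", "payload": {"series": "0.69 0.002 0 0 0 0 0; 0.69 0.005 -0.001 0 0 0 0; 0.69 0.009 -0.001 -0.001 0 0 0; 0.69 0.013 -0.002 -0.001 0 0 0; 0.69 0.016 -0.002 -0.001 0 0 0; 0.69 0.0173 -0.0022 -0.001 0 0 0; 0.69 0.0173 -0.0022 -0.001 0 0 0; 0.69 0.0173 -0.0022 -0.001 0 0 0; 0.69 0.0173 -0.0022 -0.001 0 0 0"}}

```text
time_s: 8.08
eef_pos: [0.4575, 0.2675, 0.1576]
eef_rot: [0.0, 0.988, -0.158, -0.0]
wrist_force: [-0.9, -0.5, -1.0]
opening: 0.162
grasp_force: 30.2
```

```bash
python3 - <<'E'
from m import *
o=ctrl.get_obs();print(o["time_s"],o["eef_pos"],o["grasp_force"],o["wrist_force"],np.abs(o["dq"]).max())
for n in("wrist","scene","side"):
    T=tool();c=cam(n);np.savez(n+"7.npz",**c,T=T);cv2.imwrite(f"pics/{n}7.png",c["img"][:,:,::-1])
    if n=="wrist": print(lens2(c,T))
a=cv2.imread("pics/scene7.png")[60:160,305:405];d=cv2.imread("pics/side7.png")[210:330,155:275]
cv2.imwrite("pics/z7.png",np.hstack([cv2.resize(a,(400,400)),cv2.resize(d,(400,400))]))
E
python3 a.py 7
```

```text
8.0833 [0.45745282 0.26754903 0.15756659] 30.158836841583252 [-0.87250662 -0.45192982 -1.0219321 ] 0.0014507604322251955
(((254.3513946533203, 99.87628936767578), (133.870849609375, 139.3582000732422), 0.5371873378753662), np.float64(0.002373083829199753), array([0.15148353, 0.23187045]))
blue [255.13235294  97.42647059] [244  86  23  24 408] [[0.53184995 0.24149764 0.023     ]] [[0.53180164 0.24147771 0.016     ]]
L [0.53205533 0.24312687 0.15154386]
scene proj L [342.1  91.6] (327, 79, 32, 24) [342.2  90.5] [23.9 32.7] z [0.15   0.1559 0.1596] xy [ 0.7576 -0.0091  0.4117]
tip 354 106.7 z depth tip [0.5874 0.2264 0.1557]
pend (np.float64(334.67391304347825), np.float64(138.56521739130434)) 46 [0.53369841 0.24141469 0.022     ]
side proj L [216.2 247. ] (194, 235, 38, 34) [212.8 251.8] [33.2 39.5] z [0.1463 0.1519 0.1556] xy [0.4243 0.4109 0.3282]
tip 193 232.41666666666666 z depth tip [0.5824 0.2306 0.1519]
pend (np.float64(220.6412213740458), np.float64(312.51908396946567)) 131 [0.52945278 0.24734062 0.022     ]
tip (array([0.58185954, 0.22897167, 0.1509187 ]), np.float64(0.0008544336850409476))
lens (array([0.53008509, 0.24981543, 0.14932799]), np.float64(0.006244683134737507))
pend (array([0.53113891, 0.24452322, 0.01832601]), np.float64(0.00035414596303872195))
```

View pics/z7.png

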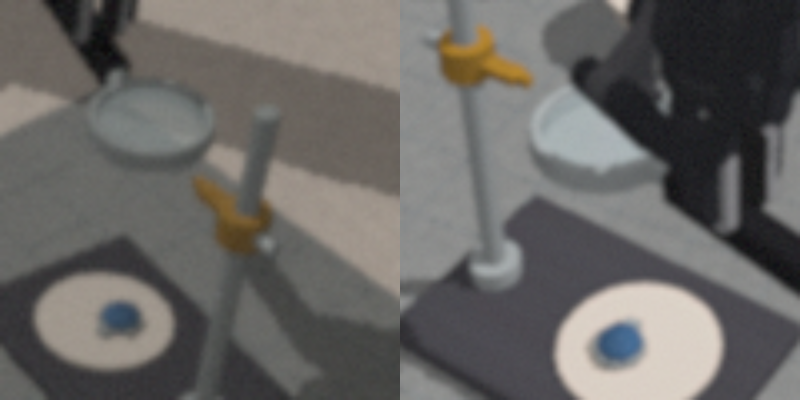

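The lens is centred over the pendant to about 1.5 mm. It is level and at the pointer's height, with about 18 mm clear of the pointer tip. The grip is a steady 30 N, so I'm handing in.

```bash
python3 -c "
from bench import ctrl
print(ctrl.hand_in())"
```

```text
the job is handed in; nothing more can be done
None
```

I handed the job in with the loupe held level at about 30 N per finger, its lens over the pendant to about 1.5 mm and at about 0.151 m, the pointer tip's measured height to about 1 mm; I saw no contact with anything else, and no verdict came back.

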